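# Release the eccentric lock and seat the block against the stop

### The job

Seat the wooden block in the green stop jig: first turn the brass eccentric cam by pushing its red handle forward until the cam's low (thin) side squarely faces the follower arm of the slide, leaving the slide back until then. Then push the slide forward by its blue push plate until it has pressed the block right up against the wooden end stop. Push with the fingertips only, touch neither the block nor the other things lying about, and lift nothing.

Things in the scene. Friction and masses are not known exactly. Their poses are not given: they have to be found in the camera images.
- jig: Fixed green metal plate on the table, 230 x 90 x 12 mm, with an ear on its left (+y) side for the cam. Origin: underside, near its middle; +x is the slide's forward way, +y the cam's side, z up. Offsets below are in this frame, mm. Rails (top z 26) flank the block; a wooden end stop (84 wide, top z 46) closes the front. Only the push plate and the red handle rise above z 60.
- stop_face (a point): Centre of the end stop's face that the block must meet: jig (94, 0, 23).
- cam_pivot (a point): Upright axis of the cam: jig (-13.5, 72, 23). The cam is a brass disc of radius 26 mm, 14 mm thick, whose centre lies 14 mm off this axis: its rim is 12 mm from the axis at the low point (marked by a small red dot) and 40 mm at the high point, opposite.
- cam (a joint): Cam angle, rad, counter-clockwise from above; 0 = low point squarely facing the follower arm (towards jig -x), 0.4 either way is as good. Travel -0.6 to 2.1, starts at 1.3 to 2.0: turn it clockwise from above to 0. No detent or spring; stiff (0.25 N m, about 3.6 N at the handle), stays where it is left. Until it is turned it blocks the slide short of home.
- cam_handle (a point): Middle (jig z 66) of the upright red handle: a round post of radius 10 mm from z 34 to z 92 on a thin lever (top z 41, bolt z 44), 70 mm from the cam pivot. Seen from the pivot it lies at the angle (cam + 0.4 rad), counter-clockwise from jig +x: it starts pointing left and back and ends pointing forward and a little left.
- slide (a joint): Travel of the slide, m, 0 = right back, growing along jig +x. Starts at 0 to 0.004; at about 0.024 the block is clamped on the end stop (own limit 0.030; with the cam at 0 the cam allows 0.0265). Friction about 3 N, no spring: stays where it is left. Its steel follower arm (top z 33) reaches left, behind the cam.
- push_plate (a point): Middle of the rear face of the slide's upright blue push plate with a black rubber pad, 50 wide, 8 thick, from jig z 38 to z 90; this point is at jig (-85 + slide travel, 0, 66). It moves with the slide; push it along jig +x.
- block_centre (a point): Centre of the loose light brown wooden block, 75 mm along the slide's direction, 60 mm across, 22 mm high, lying on the jig plate between the rails, 8 to 18 mm short of the end stop. Seated, its centre is at jig (56.5, 0, 23).
- setting_block: Loose bystander: white block 40 x 60 x 46 mm with a black knob, right of the jig; origin at the centre of its underside. Leave alone.
- spacer_ring: Loose bystander: grey steel ring 60 mm across, 20 mm high, right of the jig; origin at the centre of its underside. Leave alone.
- tape_measure: Loose bystander: yellow tape measure 36 x 78 x 61 mm, right of the jig; origin at the centre of its underside. Leave alone.
- pencil: Loose bystander: red pencil 118 mm long, 8 mm thick, left of the jig near the front edge of the table; origin at the centre of its underside. Leave alone.
Not all that is in view belongs to the job. What is shaped like the part that bears block_centre but turquoise is not meant.

How it is judged:
On the way, in this order (a step that is already met when the one before it is completed fails the run):
1. the cam is at its low point (within 0.4 rad) while the slide is still back (under 9 mm) (value of joint cam between -0.4 and 0.4 rad and value of joint slide below 0.009 m), for 0.2 s.
2. the slide has pushed the block up to the end stop (value of joint slide above 0.0215 m and x of block_centre in the frame of jig above 0.0545 m), for 0.1 s.
At the end, for the whole second after the job is handed in: The cam stands within 0.4 rad of its low point, the slide is at least 21.5 mm forward, and the block lies flat and at rest between the rails within 2 mm of the end stop (all of step 2 and value of joint cam between -0.4 and 0.4 rad and z of block_centre in the frame of jig below 0.026 m and linear speed of pine_block below 0.01 m/s); the robot touches nothing.
It fails at once if the robot touches the wooden block (contact force between any of the fingers, the arm and pine_block above 0.5 N).
It fails at once if the block is lifted out of the jig (z of block_centre in the frame of jig above 0.033 m).
It fails at once if a bystander is moved by more than 10 mm (distance of any of setting_block, spacer_ring, tape_measure, pencil from where it was at the start of the episode above 0.01 m).
It also fails if it takes over 51 s, if anything falls off the work surface, if the arm or the gripper's body presses on something with over 40 N, if the wrist force passes 120 N, or if a joint passes its speed limit or range.

### The arm

A 6-joint arm with a two-finger parallel gripper is mounted at the origin on a cart in front of the work surface, level with it; the furniture and walls round the work are solid. World frame = base frame: x ahead of the robot, y to its left, z up, the work surface at z = 0. Lengths are in m, angles in rad, forces in N, time in s.
With the tool pointing down it reaches from about 0.375 to 0.9 m from the base axis. Payload 3.1 kg.
Tool frame: the origin (TCP) lies at the very end of the fingers, on their centre line; the grasp point (between the pads) lies 19 mm behind it; z points along the fingers, y is the direction in which the jaws open and shut (so a half turn about z gives the same grasp; the last joint's range is limited). The gripper opens to 85 mm and grips with 20 to 120 N. Pads are 22 mm wide; open, the fingers measure 114 mm over their backs; the gripper's body (76 mm by 85 mm) begins 54 mm behind the grasp point. The pads swing forward as they close: fully open they stand 13 mm farther back than shut.
Start: joints at [1.099, 0.527, 1.433, -0, 1.181, -0.178], TCP at [0.181, 0.598, 0.231] pointing down, gripper open.
Joint ranges: [-3.08, 3.08], [-0.75, 2.2], [0.22, 2.44], [-1.43, 4.57], [0, 2.65], [-2.85, 2.85]. Speed limits (rad/s): [2.79, 2.79, 3.14, 3.14, 3.14, 3.14].

### API

Orientations are given as a unit quaternion [x, y, z, w].
In Python, from station import manip, snapshot, camera_info gives the robot as it stands. The module is installed in compiled form; this text tells all that it offers.
- The arm moves only by the shell command python3 -m crank 'ROWS' [FORCE]. ROWS is JSON, a list of rows, each a list of 5 numbers: the shift along the tool's x, y, z scaled (see below), then the turn about the tool's z scaled (see below), then the closure, from -1 (fully open) to 1 (shut), so that 0 is half open. A call has 1 to 8 rows; each row shifts and turns the commanded pose from where the row before left it, along the tool's axes as they then stand; what a row does not reach is not made up. The controller multiplies each number of a shift by 0.04 m and each number of a turn by 8 degrees. A row lasts 1/10 s, in which the tool goes at most 50 mm and 8.59 degrees, less where a joint would pass 70% of its speed; a pose out of reach is approached as far as the arm can. A call with a number of a shift or a turn outside -1 to 1 is refused whole. A call with a gripper value outside its range is refused whole. The fingers move at their own pace and stop on an object; FORCE is the grip in N (left out, the last holds). Time passes only in rows, so rows that do not move let the fingers close. It gives the time, the measured TCP pose, the force and the opening at its end, in the units of the state.
- manip.sense(): the state, without advancing time (a new reading comes with each control period).
- snapshot(name): name is "scene" or "top" or "wrist"; returns (picture, depth): 420x560x3 uint8, red, green, blue; 420x560 float32, m along the optical axis (not along the pixel's ray), 0 where there is no reading.
- camera_info(name): a dict with "intrinsics" (3x3 intrinsics, pixels), "R" (3x3) and "t" (3): a world point X has camera coordinates R X + t. Camera axes: x right, y down, z forward; pixel columns grow to the right and rows downward; lengths in m; the calibration is good to about 2 mm. The wrist camera is an equidistant fisheye: a pixel r from the principal point sees the ray r / f radians off the axis. A picture is of the moment at which its call begins: read the wrist's pose just before it. camera_info takes no time and is no camera call; for the wrist camera it gives the pose at the moment of the call.
- manip.sign_off(): hands the job in, once; it reports no verdict.
The state is a dict: "t": time; "q": joint angles; "qd": joint speeds; "tau": joint torques, N m; "tcp_pos": TCP position; "tool_rot": TCP orientation; "force": force on the tool from outside, world axes, zero at the start; "ft_torque": the same for the moment, N m; "finger_gap": opening from 0.0 (shut) to 1.0 (fully open).
Only numpy, scipy, OpenCV 4.12 (cv2) and the standard library are available. Lean on these libraries where they do the work, as an engineer would, in place of code of your own. Each camera call takes 0.05 s, during which the arm holds its last target. There are 200 camera calls.

## Working session

There is one attempt and no reset: what is moved stays moved. The work goes in short steps, Python scripts to look and compute and a shell command to move; the robot and the scene stay as the last step left them, time stands still between calls to the robot, and variables do not carry over. Pictures are saved under pics/ and viewed, on a budget of 10 in all, crops included, one or two more only if the job needs it, and the job is handed in when it is done.

```bash
mkdir -p pics; cat > h.py <<'E'
import numpy as np, cv2
from station import manip, snapshot, camera_info
def cloud(name):
    p,d=snapshot(name); c=camera_info(name); K=np.array(c["intrinsics"]);R=np.array(c["R"]);t=np.array(c["t"])
    v,u=np.mgrid[:420,:560]
    P=np.stack([(u-K[0,2])/K[0,0]*d,(v-K[1,2])/K[1,1]*d,d],-1)
    return p,d,(P-t)@R
def save(n,p): cv2.imwrite("pics/"+n+".png",cv2.cvtColor(p,cv2.COLOR_RGB2BGR))
E
python3 - <<'E'
from h import *
for n in("top","scene"):
    p,d,W=cloud(n); np.savez(n,p=p,d=d,W=W); save(n,p)
    c=camera_info(n); print(n,-np.array(c["R"]).T@c["t"],(d>0).mean())
s=manip.sense();print(s["t"],s["tcp_pos"],s["tool_rot"],s["finger_gap"])
E
```

```text
top [ 0.41679476 -0.23833892  1.01004572] 0.9959183673469387
scene [0.26833555 0.33862557 0.64865437] 0.9961989795918368
0.1 [0.18066047 0.59766832 0.23043315] [ 1.46356539e-01  9.89231442e-01 -9.05886053e-04 -3.12885997e-04] 0.9982808788880132
```

View pics/top.png

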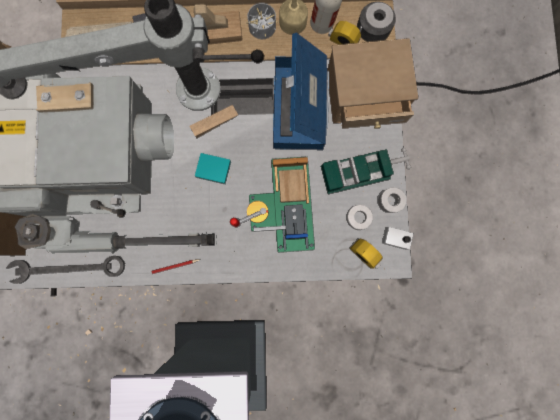

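View pics/scene.png

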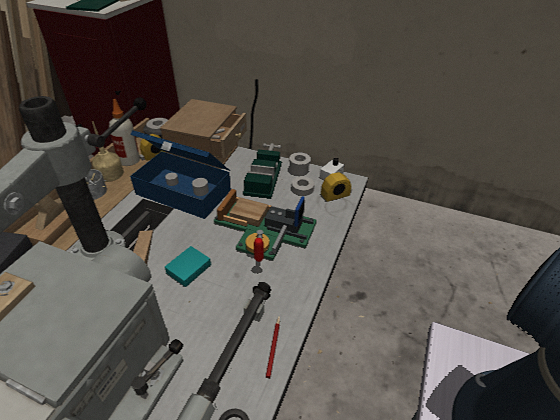

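The top view shows the jig at (295,205), with the light brown block at (293,186) between the rails. The red handle is at (235,222), the brass cam at (257,212) and the push plate at (296,236). Lookalikes:
- **Block:** the turquoise block at (213,168) and the plank at (214,122). I choose (293,186).
- **Red handle:** the pencil at (175,266). I choose (235,222).
- **Blue plate:** the toolbox at (300,100). I choose (296,236).

The scene view agrees: handle (259,247), plate (300,212).

```bash
python3 - <<'E'
from h import *
z=np.load("top.npz");p,W=z["p"],z["W"]
save("crop",cv2.resize(p[145:270,215:335],None,fx=5,fy=4.8,interpolation=cv2.INTER_CUBIC))
hsv=cv2.cvtColor(p,cv2.COLOR_RGB2HSV);H,S,V=[hsv[...,i].astype(int) for i in range(3)]
roi=np.zeros(H.shape,bool);roi[150:260,222:325]=1
def rep(n,m,zlo,zhi):
    m=m&roi&(W[...,2]>zlo)&(W[...,2]<zhi);P=W[m];print(n,m.sum(),P.mean(0).round(4),P.min(0).round(4),P.max(0).round(4));return P
g=rep("green",(H>50)&(H<85)&(S>100),.003,.02)
r=cv2.minAreaRect((g[:,:2]*1000).astype(np.float32));print(r)
rep("red",((H<8)|(H>172))&(S>150),.05,.12)
rep("blue",(H>100)&(H<130)&(S>80),.05,.12)
rep("highplate",W[...,2]>.07,.07,.12)
rep("brass",(H>18)&(H<32)&(S>120),.015,.05)
b=rep("wood",(H>8)&(H<22)&(S>60),.02,.036);
rep("stop",(H>5)&(H<22)&(S>60),.040,.055)
print(W[236,260:320:10].round(3).tolist())
E
```

```text
green 1187 [ 0.5127 -0.2573  0.012 ] [ 0.4341 -0.3246  0.0061] [ 0.6384 -0.1763  0.018 ]
((534.493896484375, -249.47976684570312), (202.94659423828125, 143.84490966796875), 2.893824338912964)
red 54 [ 0.4987 -0.1452  0.0888] [ 0.4914 -0.1528  0.068 ] [ 0.5069 -0.1358  0.0958]
blue 87 [ 0.4636 -0.2816  0.0882] [ 0.4592 -0.3057  0.0623] [ 0.4693 -0.2573  0.0928]
highplate 162 [ 0.4769 -0.2288  0.0878] [ 0.4577 -0.3057  0.0702] [ 0.5078 -0.135   0.0958]
brass 262 [ 0.529  -0.1931  0.0294] [ 0.5018 -0.2703  0.0243] [ 0.6373 -0.1697  0.0373]
wood 925 [ 0.5849 -0.2696  0.0319] [ 0.5093 -0.3157  0.0205] [ 0.6397 -0.1697  0.036 ]
stop 209 [ 0.6426 -0.2739  0.0457] [ 0.5313 -0.3153  0.0402] [ 0.6528 -0.2011  0.0513]
[[0.47, -0.198, -0.004], [0.47, -0.222, -0.004], [0.468, -0.247, 0.012], [0.464, -0.268, 0.092], [0.463, -0.29, 0.09], [0.466, -0.318, 0.012]]
```

View pics/crop.png

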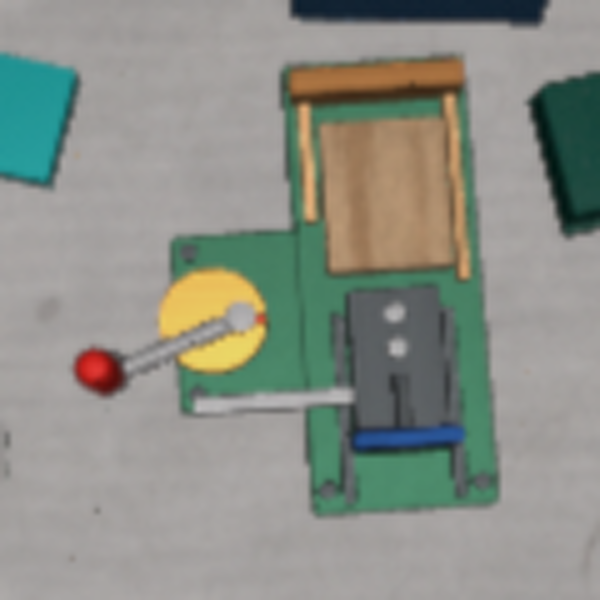

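The crop confirms the choice. The light brown block sits between the rails with a gap to the stop at (375,80). The red handle at (98,370) points left and back, and the cam's red dot is at (262,318). The blue plate is at (410,437) and the jig yaw is about +3.8°. I'll check obstacle heights on the approach path next.

```bash
python3 - <<'E'
from h import *
for n in("top","scene"):
    W=np.load(n+".npz")["W"].reshape(-1,3)
    print(n)
    for x0 in np.arange(.2,.75,.1):
        print(round(x0,2),[ (round(float(m[:,2].max()),2) if len(m:=W[(W[:,0]>x0)&(W[:,0]<x0+.1)&(W[:,1]>y0)&(W[:,1]<y0+.1)]) else None) for y0 in np.arange(.6,-.45,-.1)])
yaw=.066;o=np.array([.544,-.2763]);R=np.array([[np.cos(yaw),-np.sin(yaw)],[np.sin(yaw),np.cos(yaw)]])
piv=o+R@[-.0135,.072];print("pivot",piv)
for th in np.arange(1.93,.3,-.14):
    a=th+yaw;h=piv+.07*np.array([np.cos(a),np.sin(a)]);tt=h-.021*np.array([np.sin(a),-np.cos(a)])
    print(round(th-.4,2),h.round(4),tt.round(4),"push dir deg",round(np.degrees(a)-90,1))
s=manip.sense();x,y,_,_=s["tool_rot"];print(np.degrees(np.arctan2(-2*x*y,1-2*x*x)))
E
```

```text
top
0.2 [-0.77, -0.76, -0.77, -0.77, -0.77, -0.77, -0.77, -0.77, -0.77, -0.77, -0.77]
0.3 [-0.77, -0.77, 0.01, 0.01, 0.01, 0.02, 0.01, 0.01, 0.0, 0.0, 0.01]
0.4 [None, None, 0.01, 0.13, 0.13, 0.05, 0.04, 0.04, 0.1, 1.01, 0.09]
0.5 [None, None, None, 0.16, 0.17, 0.17, 0.17, 0.01, 0.09, 0.05, 0.06]
0.6 [None, None, None, 0.16, 0.17, 0.17, 0.17, 0.03, 0.03, 0.17, 0.14]
0.7 [None, None, None, 0.21, 0.29, 0.29, 0.29, 0.3, 0.3, 0.31, 0.15]
scene
0.2 [None, None, None, 0.65, None, None, None, None, None, -0.77, -0.77]
0.3 [None, None, None, None, None, 0.01, 0.01, 0.0, 0.0, 0.0, 0.0]
0.4 [None, None, None, None, None, 0.05, 0.04, 0.04, 0.09, 0.09, 0.09]
0.5 [None, None, None, None, 0.17, 0.17, 0.17, 0.0, 0.09, 0.05, 0.05]
0.6 [None, None, None, None, 0.17, 0.17, 0.17, 0.03, 0.02, 0.17, 0.14]
0.7 [None, None, None, None, 0.17, 0.27, 0.28, 0.3, 0.3, 0.31, 0.13]
pivot [ 0.52578084 -0.20534711]
1.53 [ 0.4969 -0.1416] [ 0.4778 -0.1502] push dir deg 24.4
1.39 [ 0.5061 -0.1382] [ 0.4859 -0.1441] push dir deg 16.3
1.25 [ 0.5157 -0.1361] [ 0.4949 -0.1391] push dir deg 8.3
1.11 [ 0.5254 -0.1353] [ 0.5044 -0.1355] push dir deg 0.3
0.97 [ 0.5352 -0.136 ] [ 0.5144 -0.1332] push dir deg -7.7
0.83 [ 0.5448 -0.138 ] [ 0.5246 -0.1323] push dir deg -15.7
0.69 [ 0.554  -0.1413] [ 0.5348 -0.1328] push dir deg -23.8
0.55 [ 0.5627 -0.1458] [ 0.5448 -0.1348] push dir deg -31.8
0.41 [ 0.5706 -0.1516] [ 0.5545 -0.1381] push dir deg -39.8
0.27 [ 0.5777 -0.1584] [ 0.5636 -0.1428] push dir deg -47.8
0.13 [ 0.5837 -0.1661] [ 0.5719 -0.1487] push dir deg -55.9
-0.01 [ 0.5886 -0.1745] [ 0.5794 -0.1557] push dir deg -63.9
-16.83167504770437
```

```bash
python3 -m crank '[[-0.63,-0.74,0,0,1],[-0.63,-0.74,0,0,1],[-0.63,-0.74,0,0,1],[-0.63,-0.74,0,0,1],[-0.63,-0.74,0,0,1],[-0.63,-0.74,0,0,1],[-0.63,-0.74,0,0,1]]' 40; python3 -m crank '[[-0.63,-0.74,0,0,1],[-0.63,-0.74,0,0,1],[-0.63,-0.74,0,0,1],[-0.63,-0.74,0,0,1],[-0.63,-0.74,0,0,1],[-0.63,-0.74,0,0,1],[-0.63,-0.74,0,0,1],[0,0,0,0,1]]'
```

```text
t: 0.8
tcp_pos: [0.2899, 0.3473, 0.2311]
tool_rot: [0.146, 0.989, -0.0, -0.0]
force: [0.4, -0.7, 0.7]
finger_gap: -0.0
t: 1.6
tcp_pos: [0.4013, 0.0959, 0.2315]
tool_rot: [0.149, 0.989, -0.0, 0.001]
force: [0.5, 1.5, -0.0]
finger_gap: -0.001
```

```bash
python3 -m crank '[[-0.45,-0.83,0,0,1],[-0.45,-0.83,0,0,1],[-0.45,-0.83,0,0,1],[-0.45,-0.83,0,0,1],[-0.45,-0.83,0,0,1],[-0.45,-0.83,0,0,1],[-0.45,-0.83,0,0,1],[0,0,0,0,1]]'; python3 -m crank '[[0,0,0.6,-0.85,1],[0,0,0.6,-0.85,1],[0,0,0.6,-0.85,1],[0,0,0.6,-0.85,1],[0,0,0.6,-0.85,1],[0,0,0.6,-0.85,1],[0,0,0,0,1],[0,0,0,0,1]]'
python3 - <<'E'
from h import *
s=manip.sense();x,y,_,_=s["tool_rot"];print(s["tcp_pos"],np.degrees(np.arctan2(-2*x*y,1-2*x*x)),s["force"])
p,d=snapshot("scene");save("s2",cv2.resize(p[140:300,180:340],None,fx=3.7,fy=3.7));p,d=snapshot("wrist");save("w2",p)
E
```

```text
t: 2.4
tcp_pos: [0.4539, -0.1634, 0.2314]
tool_rot: [0.148, 0.989, -0.001, 0.002]
force: [-0.1, 0.9, 0.3]
finger_gap: 0.0
t: 3.2
tcp_pos: [0.4516, -0.1584, 0.0873]
tool_rot: [-0.207, 0.978, 0.001, -0.001]
force: [-0.0, -0.9, 0.6]
finger_gap: 0.001
[ 0.45163587 -0.15841038  0.08726308] 23.874110463684335 [-0.01113665 -0.8688166   0.56462101]
```

View pics/s2.png

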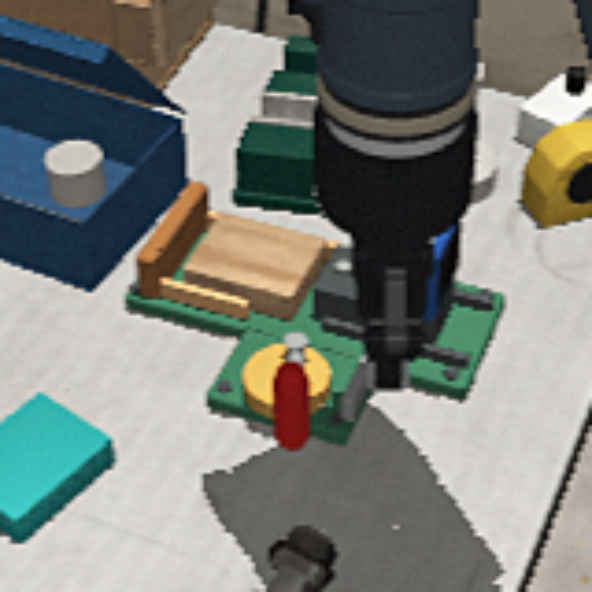

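The fingertips are right behind the handle, at crop (390,380) with the handle at (290,405), and clear of the rest. I lower the tool and make contact.

```bash
python3 -m crank '[[0,-0.07,0.37,0,1],[0,0,0.37,0,1],[-0.2,0,0,0,1],[-0.2,0,0,0,1],[-0.15,0,0,0,1],[0,0,0,0,1]]'; python3 -m crank '[[-0.25,0.055,0,1,1],[-0.25,0.055,0,1,1],[-0.25,0.055,0,1,1],[0,0,0,0,1]]'
python3 - <<'E'
from h import *
p,d,W=cloud("top");hsv=cv2.cvtColor(p,cv2.COLOR_RGB2HSV);H,S=[hsv[...,i].astype(int) for i in(0,1)]
roi=np.zeros(H.shape,bool);roi[150:250,222:290]=1
m=((H<8)|(H>172))&(S>150)&roi&(W[...,2]>.05);print(m.sum(),W[m].mean(0) if m.any() else 0)
save("t3",cv2.resize(p[145:270,215:335],None,fx=4,fy=4))
p,d=snapshot("scene");save("s3",cv2.resize(p[140:300,180:340],None,fx=3.7,fy=3.7))
E
```

```text
t: 3.9
tcp_pos: [0.475, -0.1532, 0.0587]
tool_rot: [-0.208, 0.978, -0.001, 0.001]
force: [0.2, -0.1, -1.2]
finger_gap: 0.001
t: 4.3
tcp_pos: [0.4994, -0.1374, 0.058]
tool_rot: [-0.0, 1.0, 0.001, -0.001]
force: [-1.9, 1.4, 0.3]
finger_gap: 0.003
0 0
```

View pics/s3.png

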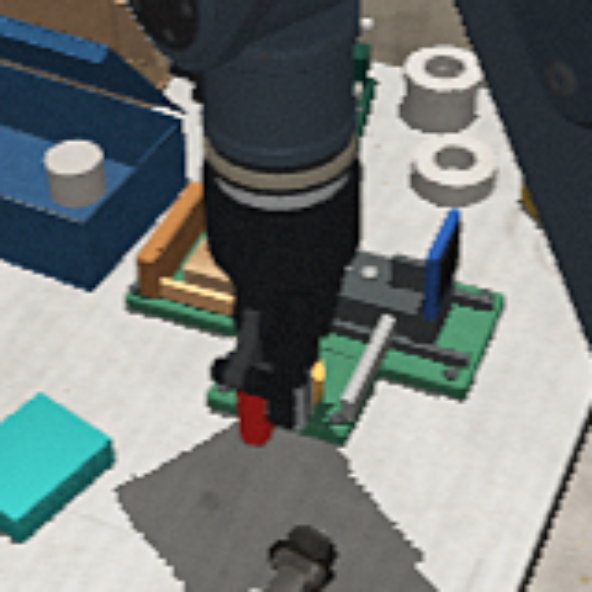

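The tool is tracking the handle as planned, with the red handle at (255,415) in front of the fingers. I continue the arc.

```bash
python3 -m crank '[[-0.25,0.055,0,1,1],[-0.25,0.055,0,1,1],[-0.25,0.055,0,1,1],[-0.25,0.055,0,1,1],[0,0,0,0,1]]'; python3 -m crank '[[-0.25,0.055,0,1,1],[-0.25,0.055,0,1,1],[-0.25,0.055,0,1,1],[0,0,0,0,1]]'
python3 - <<'E'
from h import *
s=manip.sense();x,y,_,_=s["tool_rot"];print(s["tcp_pos"],np.degrees(np.arctan2(-2*x*y,1-2*x*x)),s["force"])
p,d=snapshot("scene");save("s4",cv2.resize(p[140:300,180:340],None,fx=3.7,fy=3.7))
E
```

```text
t: 4.9
tcp_pos: [0.5404, -0.1377, 0.0574]
tool_rot: [0.276, 0.961, 0.001, -0.001]
force: [-0.6, 2.2, 0.5]
finger_gap: -0.002
t: 5.3
tcp_pos: [0.5683, -0.153, 0.0576]
tool_rot: [0.469, 0.883, 0.0, 0.001]
force: [-0.2, 0.4, -0.7]
finger_gap: -0.002
[ 0.5682886  -0.152962    0.05757583] -55.93501235163989 [-0.21008392  0.37376045 -0.74781451]
```

View pics/s4.png

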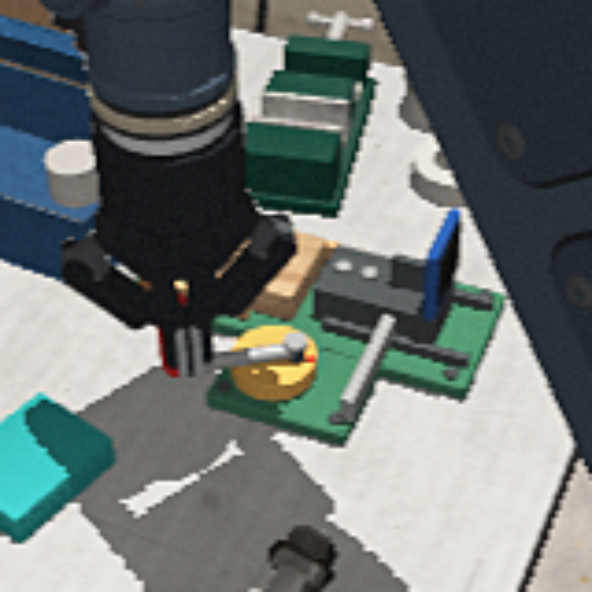

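The lever now points forward and the red dot at (312,357) faces the follower arm. I nudge half a step more, back off, lift, and turn the tool for the slide.

```bash
python3 -m crank '[[-0.12,0.02,0,0.5,1],[0,0,0,0,1],[0.5,0,0,0,1],[0.5,0,0,0,1],[0,0,-0.8,0,1],[0,0,-1,0,1],[0,0,-1,0,1],[0,0,0,0,1]]'; python3 -m crank '[[0,0,0,-1,1],[0,0,0,-1,1],[0,0,0,-1,1],[0,0,0,-1,1],[0,0,0,-1,1],[0,0,0,-1,1],[0,0,0,-1,1],[0,0,0,-1,1]]'; python3 -m crank '[[0.8,0,0,0,1],[0.8,0,0,0,1],[0.8,0,0,0,1],[0.8,0,0,0,1],[0.8,0,0,0,1],[0.8,0,0,0,1],[0.8,0,0,0,1],[0,0,0,0,1]]'
python3 - <<'E'
from h import *
s=manip.sense();x,y,_,_=s["tool_rot"];print(s["tcp_pos"],np.degrees(np.arctan2(-2*x*y,1-2*x*x)))
p,d,W=cloud("top");hsv=cv2.cvtColor(p,cv2.COLOR_RGB2HSV);H,S=[hsv[...,i].astype(int) for i in(0,1)]
roi=np.zeros(H.shape,bool);roi[150:250,222:320]=1
for n,m in(("red",((H<8)|(H>172))&(S>150)),("blue",(H>100)&(H<130)&(S>80))):
    m=m&roi&(W[...,2]>.06)&(W[...,2]<.11);print(n,m.sum(),W[m].mean(0) if m.any() else 0)
save("t5",cv2.resize(p[145:270,215:335],None,fx=4.5,fy=4.5,interpolation=cv2.INTER_CUBIC))
E
```

```text
t: 6.15
tcp_pos: [0.5546, -0.1238, 0.1756]
tool_rot: [0.498, 0.867, 0.0, 0.007]
force: [1.2, -0.1, 0.7]
finger_gap: 0.005
t: 6.95
tcp_pos: [0.5504, -0.1221, 0.1692]
tool_rot: [-0.039, 0.999, -0.001, -0.0]
force: [0.3, -0.5, -0.3]
finger_gap: -0.005
t: 7.75
tcp_pos: [0.3228, -0.1352, 0.1692]
tool_rot: [-0.035, 0.999, 0.001, -0.002]
force: [1.0, 0.2, 0.4]
finger_gap: 0.004
[ 0.32275191 -0.13524685  0.16917847] 4.019539970463262
red 57 [ 0.58344515 -0.17181473  0.08706252]
blue 87 [ 0.46359965 -0.28161947  0.08850977]
```

View pics/t5.png

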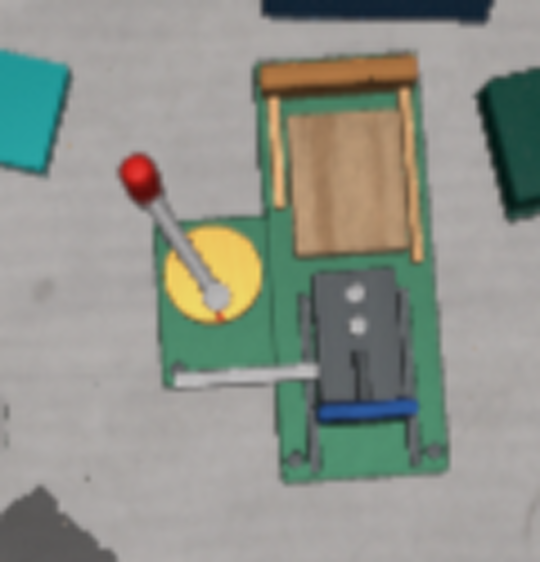

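The top view gives a cam angle of about 0.06, with the dot at (219,317) facing the arm. The slide hasn't moved (plate at x 0.4636, y -0.2816). I now go behind the push plate.

```bash
python3 -m crank '[[-0.53,-0.97,0,0,1],[-0.53,-0.97,0,0,1],[-0.53,-0.97,0,0,1],[-0.53,-0.97,0,0,1],[0,0,0.9,0,1],[0,0,0.9,0,1],[0,0,0.9,0,1],[0,0,0,0,1]]'
python3 - <<'E'
from h import *
p,d=snapshot("scene");save("s6",cv2.resize(p[140:300,180:340],None,fx=3.7,fy=3.7))
E
```

```text
t: 8.6
tcp_pos: [0.4214, -0.2843, 0.0575]
tool_rot: [-0.036, 0.999, 0.003, -0.003]
force: [0.4, 0.3, 0.3]
finger_gap: -0.004
```

View pics/s6.png

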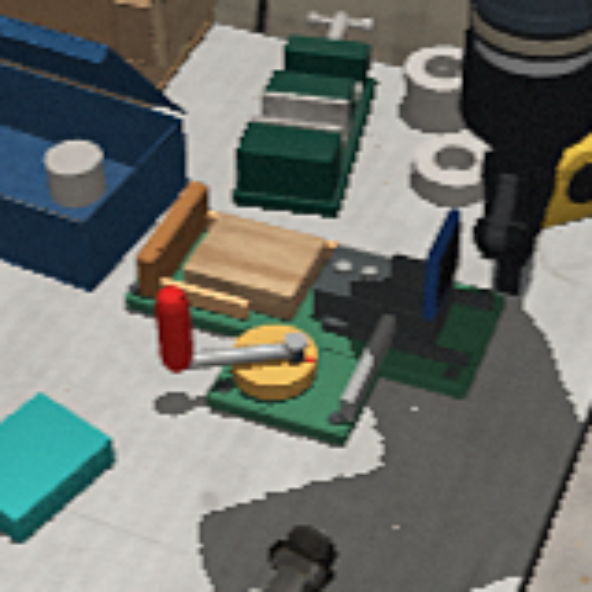

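The fingertips at (510,275) stand square behind the plate at (440,265). I push in small steps and watch the force.

```bash
python3 -m crank '[[-0.2,0,0,0,1],[-0.2,0,0,0,1],[-0.2,0,0,0,1],[-0.1,0,0,0,1],[0,0,0,0,1]]';python3 -m crank '[[-0.1,0,0,0,1],[-0.1,0,0,0,1],[-0.1,0,0,0,1],[0,0,0,0,1]]';python3 -m crank '[[-0.1,0,0,0,1],[0,0,0,0,1]]'; python3 -m crank '[[-0.1,0,0,0,1],[0,0,0,0,1]]'
```

```text
t: 9.15
tcp_pos: [0.4519, -0.2843, 0.0627]
tool_rot: [-0.035, 0.999, -0.001, 0.001]
force: [0.4, -0.4, -0.1]
finger_gap: 0.001
t: 9.55
tcp_pos: [0.4631, -0.283, 0.0617]
tool_rot: [-0.035, 0.999, 0.0, 0.0]
force: [-1.7, -0.1, 2.1]
finger_gap: -0.003
t: 9.75
tcp_pos: [0.467, -0.2827, 0.0616]
tool_rot: [-0.035, 0.999, 0.0, 0.0]
force: [-1.6, -0.6, 1.0]
finger_gap: -0.004
t: 9.95
tcp_pos: [0.4711, -0.2825, 0.0615]
tool_rot: [-0.035, 0.999, 0.0, 0.0]
force: [-1.7, -0.2, -0.1]
finger_gap: 0.0
```

```bash
for i in 1; do python3 -m crank '[[-0.08,0,0,0,1],[0,0,0,0,1]]'; python3 -m crank '[[-0.06,0,0,0,1],[0,0,0,0,1]]'; done
```

```text
t: 10.15
tcp_pos: [0.472, -0.2824, 0.0616]
tool_rot: [-0.035, 0.999, 0.0, -0.002]
force: [-8.8, -2.9, 3.2]
finger_gap: 0.0
t: 10.35
tcp_pos: [0.472, -0.2823, 0.0616]
tool_rot: [-0.036, 0.999, 0.001, -0.004]
force: [-15.3, -6.1, 6.0]
finger_gap: 0.004
```

A hard stop at x 0.472, with 15 N of force. I back off and check.

```bash
python3 -m crank '[[0.5,0,0,0,1],[0.8,0,0,0,1],[0,0,-1,0,1],[0.8,0,-0.8,0,1],[0.8,0,-0.8,0,1],[0.8,0,0,0,1],[0,0,0,0,1]]'
python3 - <<'E'
from h import *
p,d,W=cloud("top");hsv=cv2.cvtColor(p,cv2.COLOR_RGB2HSV);H,S=[hsv[...,i].astype(int) for i in(0,1)]
roi=np.zeros(H.shape,bool);roi[150:250,222:320]=1
for n,m in(("red",((H<8)|(H>172))&(S>150)),("blue",(H>100)&(H<130)&(S>80))):
    m=m&roi&(W[...,2]>.06)&(W[...,2]<.11);P=W[m].mean(0);print(n,m.sum(),P)
    if n=="red": print("cam",np.arctan2(P[1]+.2053,P[0]-.5258)-.466)
save("t7",cv2.resize(p[145:270,215:335],None,fx=4.5,fy=4.5,interpolation=cv2.INTER_CUBIC))
E
```

```text
t: 11.05
tcp_pos: [0.3268, -0.292, 0.1667]
tool_rot: [-0.033, 0.999, -0.0, 0.0]
force: [1.3, 0.1, -0.3]
finger_gap: 0.002
red 57 [ 0.58335468 -0.17209219  0.08707707]
cam 0.05731981654673751
blue 91 [ 0.48569284 -0.28058292  0.0883217 ]
```

View pics/t7.png

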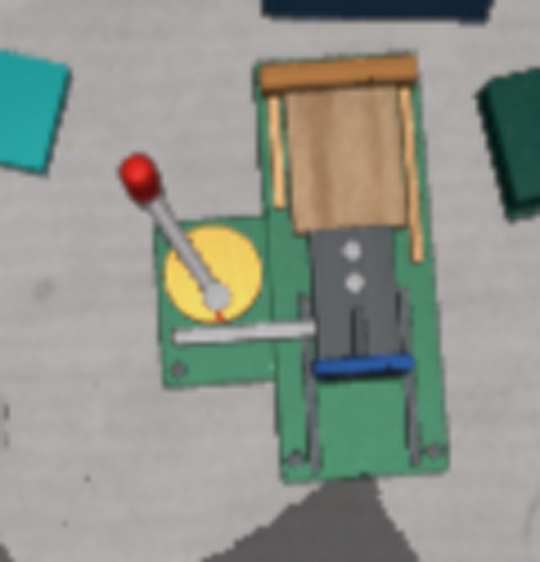

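The block at (348,155) is against the stop at (338,75). The slide touches it, and a small gap remains between the follower arm and the cam. The robot is clear, so I hand the job in.

```bash
python3 -c "
from station import manip;print(manip.sign_off())"
```

```text
the job is handed in; nothing more can be done
None
```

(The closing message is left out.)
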